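# Wipe the chips off the wheel carrier and snap its dust cap on

### The job

Take the wooden scraper block and wipe the loose steel chips off the aluminium wheel-carrier plate onto the cart top (move them with the scraper, not with the fingers or the cap), then stand the scraper on the cart, clear of the plate. Then fetch the black dust cap and press it, mouth down, onto the stub axle until it clicks, and keep pressing so the rubber sealing ring is squeezed and the cap sits flush on the plate: the program finishes while the gripper is still firmly pressing the cap home. Leave all the other things on the cart where they are.

Things in the scene. Friction and masses are not known exactly. Their poses are not given: they have to be found in the camera images.
- carrier: Wheel carrier, fixed to the cart: flat aluminium plate 120 mm (its x) by 200 mm (its y), 20 mm thick, origin at the centre of its underside on the cart top, z up. The stub axle stands on its +y half, the chips lie loose on its -y half.
- stud_foot (a point): Point on the plate's top face at the axis of the stub axle, at x 0, y +55 mm of the carrier. The steel axle rises 29 mm: core 31 mm across, top 7 mm tapered to 16 mm. Four greased spring balls stand out to 41 mm across, 14 mm above the plate. Around its foot lies a springy rubber sealing ring, 48 mm across, 3 mm tall.
- dirty_half (a point): Middle of the half of the plate's top face with the chips, at x 0, y -50 mm of the carrier, 20 mm above the cart (axes as the carrier's). The chips lie within 22 mm of it in x and 31 mm in y.
- chip0_center (a point): Centre of a loose dark steel chip, 16 x 12 mm, 8 mm tall, lying on the plate, 11 g.
- chip1_center (a point): Centre of a loose dark steel chip, 16 x 12 mm, 8 mm tall, lying on the plate, 11 g.
- chip2_center (a point): Centre of a loose dark steel chip, 16 x 12 mm, 8 mm tall, lying on the plate, 11 g.
- scraper_center (a point): Wooden scraper block, standing on the cart, 120 g; this point is at its middle, half-way up, 35 mm above its flat underside. Blade: 26 mm (its x) by 90 mm (its y), 28 mm tall. On it a square grip 24 x 24 mm, from 28 to 70 mm above the underside. z up.
- cap_center (a point): Black plastic dust cap, a closed round cup standing mouth down, 52 mm across, 38 mm tall, 50 g; this point is on its axis, half-way up (19 mm above its rim), z up. Inside the mouth a lip, 36 mm bore and 5 mm tall, snaps over the balls of the stub axle; above it a cavity 44 mm across reaches 31 mm up from the rim.
- cap_rim (a point): Centre of the cap's mouth, at the rim. Pushing on starts with the rim 20 mm above the plate and takes about 8 to 14 N; the force drops at the click, rim some 12 mm up, and the cap pulls itself down to rest 2 to 3 mm up on the sealing ring. Squeezing the ring until the rim is flush takes some 9 N; up to 25 N does no harm. Let go, it springs up again.
- wheelhub_center (a point): Bystander, to be left alone: silver aluminium wheel hub, a dish 100 mm across with a 45 mm tall hollow boss. The point is at its middle.
- grommet_center (a point): Bystander, to be left alone: black rubber grommet ring, 52 mm across, 14 mm tall, open hole 24 mm. The point is at its middle.
- extbar_center (a point): Bystander, to be left alone: chrome socket extension bar, 155 mm long, 18 mm thick, lying. The point is at its middle.
- coil_center (a point): Bystander, to be left alone: tan bakelite ignition coil block, 50 x 70 mm, 52 mm tall. The point is at its middle.
- tin_center (a point): Bystander, to be left alone: small closed grey tin, 56 mm across, 60 mm tall. The point is at its middle.
- driver_center (a point): Bystander, to be left alone: screwdriver, 180 mm, lying. The point is at its middle.
- funnel: Bystander: red plastic drain funnel, 128 mm across, in a steel stand 130 mm square and 155 mm tall, fixed; origin at the centre of its foot.
Things that resemble listed ones, but are neither listed nor needed, are in the scene too. What is meant by the part that bears scraper_center is not pink, and is the larger of those in its own colour.

How it is judged:
By the outcome, as a careful person would: the job done as asked, in the order asked, and still so for the second after the job is handed in, while the arm keeps its last pose, push and grip.
It also fails if it takes over 72 s, if anything falls off the work surface, if the arm or the gripper's body presses on something with over 40 N, if the wrist force passes 120 N, or if a joint passes its speed limit or range.

### The arm

A 6-joint arm with a two-finger parallel gripper is mounted at the origin on the work surface. World frame = base frame: x ahead of the robot, y to its left, z up, the work surface at z = 0. Lengths are in m, angles in degrees, forces in N, time in s.
With the tool pointing down it reaches from about 0.375 to 0.9 m from the base axis. Payload 3.1 kg.
Tool frame: the origin (TCP) lies at the very end of the fingers, on their centre line; the grasp point (between the pads) lies 19 mm behind it; z points along the fingers, y is the line along which they close (so a half turn about z gives the same grasp; the last joint's range is limited). The gripper opens to 87 mm and grips with 3 to 60 N. Pads are 19 mm wide; open, the fingers measure 117 mm over their backs; the gripper's body (75 mm by 190 mm) begins 51 mm behind the grasp point.
Start: joints at [60.418, 30.224, 82.088, -0, 67.689, -10.227], TCP at [0.207, 0.59, 0.184] pointing down, gripper open.
Joint ranges: [-176.69, 176.69], [-43.24, 126.21], [12.49, 139.97], [-82, 262], [0, 151.66], [-163.58, 163.58]. Speed limits (degrees/s): [159.86, 159.86, 180, 180, 180, 180].

### API

Orientations are given as a 3x3 rotation matrix whose columns are the frame's x, y, z axes.
In Python, from rig import bot gives the robot as it stands.
- The arm moves only by the tool move_arm, never from a script. Its argument "increments" is a list of rows, each an object with "xyz": the shift along the tool's x, y, z in mm, a list of three; "roll": the turn about the tool's z in rad; "grip": the opening in per cent of the stroke, from 0 (shut) to 100 (fully open). A call has 1 to 5 rows; each row shifts and turns the commanded pose from where the row before left it, along the tool's axes as they then stand; what a row does not reach is not made up. A row lasts 1/12 s, in which the tool goes at most 41.7 mm and 7.16 degrees, less where a joint would pass 70% of its speed; a pose out of reach is approached as far as the arm can. A call is refused whole if a number of a shift passes 41.7 or a number of a turn 0.125, either way. A call with a gripper value outside its range is refused whole. The fingers move at their own pace and stop on an object; the grip force is fixed at half the most. Time passes only in rows, so rows that do not move let the fingers close. It gives the time, the measured TCP pose, the force, the opening and the grip force at its end, in the units of the state.
- bot.read_state(): the state, without advancing time (a new reading comes with each control period).
- bot.capture(name): name is "scene" or "side" or "wrist"; returns (picture, depth): 384x512x3 uint8, red, green, blue; 384x512 float32, m along the optical axis (not along the pixel's ray), 0 where there is no reading.
- bot.camera_model(name): a dict with "intrinsics" (3x3 intrinsics, pixels), "D" ([k1, k2, p1, p2, k3] as OpenCV has them; the pictures are not rectified), "rvec" (rotation vector, rad) and "tvec" (3), from world to camera coordinates, as OpenCV has them; the wrist camera has in their place "tool_from_camera" (4x4, takes a point from camera to tool coordinates, whose origin is the TCP and whose axes are the flange's). Camera axes: x right, y down, z forward; pixel columns grow to the right and rows downward; lengths in m; the calibration is good to about 2 mm. A picture is of the moment at which its call begins: read the wrist's pose just before it. camera_model takes no time and is no camera call.
- bot.hand_in(): hands the job in; it is judged then, once.
Trained networks look in the newest picture that a camera, given by its name, has taken for a name from the list of things; names that differ only in an ending like _2 or _b are one class to them, and where a whole thing is asked for, a point or a joint stands for the part that bears it (a point fixed in the world has none). Each returns a list of dicts, best first, with "conf" (0 to 1); they miss things now and then, are a little off and sometimes report something else, mostly with a low value. They report only what shows in the picture. A call takes as long as a camera call. They do not tell look-alikes from the thing itself.
- bot.spot_in(label, camera): "at" ([x, y, z] in m, in the coordinates of the camera as it stood for that picture, good to about 4 mm: the middle of the surface that is visible of it).
- bot.trace(label, camera): "mask" (384x512 bool, what is visible of it).
The state is a dict: "time_s": time; "joint_positions": joint angles; "qvel": joint speeds; "tau": joint torques, N m; "position": TCP position; "tcp_rot": TCP orientation; "force": force on the tool from outside, world axes, zero at the start; "moment": the same for the moment, N m; "opening": opening from 0.0 (shut) to 1.0 (fully open); "grasp_force": force on a finger pad.
Only numpy, scipy, OpenCV 4.12 (cv2) and the standard library are available. Lean on these libraries where they do the work, as an engineer would, in place of code of your own. Each camera call takes 0.05 s, during which the arm holds its last target. There are 200 camera calls.

## Working session

There is one attempt and no reset: what is moved stays moved. The work goes in short steps, Python scripts to look and compute and a tool call to move; the robot and the scene stay as the last step left them, time stands still between calls to the robot, and variables do not carry over. Pictures are saved under pics/ and viewed, at most 10 in all, crops included, and the job is handed in when it is done.

Besides the shell and the picture viewer there is one more tool, called after ">>>" in YAML: its name, and indented under it one key for each argument. move_arm: Moves the arm, as the interface text tells. Its arguments: {"type":"object","properties":{"increments":{"type":"array"}},"required":["increments"]}

```bash
mkdir -p pics; ls
cat > h.py <<'E'
import numpy as np, cv2
from rig import bot
def cam2world(name,st=None):
    m=bot.camera_model(name)
    if name=='wrist':
        T=np.eye(4);T[:3,:3]=np.array(st['tcp_rot']);T[:3,3]=st['position']
        return T@np.array(m['tool_from_camera'])
    R=cv2.Rodrigues(np.array(m['rvec'],float))[0];T=np.eye(4);T[:3,:3]=R.T;T[:3,3]=-R.T@np.array(m['tvec'],float).ravel();return T
def cloud(name,depth,T):
    m=bot.camera_model(name);K=np.array(m['intrinsics'],float);D=np.array(m['D'],float)
    h,w=depth.shape;uv=np.stack(np.meshgrid(np.arange(w),np.arange(h)),-1).reshape(-1,1,2).astype(float)
    n=cv2.undistortPoints(uv,K,D).reshape(h,w,2)
    P=np.dstack([n*depth[...,None],depth]);return P@T[:3,:3].T+T[:3,3]
def shoot(name,png=None):
    st=bot.read_state();im,d=bot.capture(name);T=cam2world(name,st)
    if png: cv2.imwrite('pics/'+png,im[...,::-1])
    return im,d,T,cloud(name,d,T)
def spot(l,name,T,n=3):
    return [(round(r['conf'],2),np.round(T[:3,:3]@np.array(r['at'])+T[:3,3],4).tolist()) for r in bot.spot_in(l,name)[:n]]
E
python3 - <<'E'
from h import *
im,d,T,P=shoot('scene','s1.png'); np.save('P.npy',P)
for l in ['carrier','stud_foot','chip0_center','scraper_center','cap_center','wheelhub_center','grommet_center','extbar_center','coil_center','tin_center','driver_center','funnel']: print(l,spot(l,'scene',T,4))
im2,d2,T2,P2=shoot('side','s2.png')
for l in ['carrier','stud_foot','scraper_center','cap_center']: print(l,spot(l,'side',T2,4))
print(T[:3,3],T2[:3,3])
cv2.imwrite('pics/a.png',cv2.resize(np.vstack([im,im2])[...,::-1],None,fx=.78,fy=.78))
E
```

```text
pics
carrier []
stud_foot [(0.61, [0.5799, -0.0626, 0.0169])]
chip0_center [(0.75, [0.6114, 0.3363, 0.0098]), (0.24, [0.4633, -0.2907, 0.0371])]
scraper_center [(0.69, [0.3393, 0.2673, 0.0257]), (0.64, [0.4318, 0.4117, 0.0154]), (0.57, [0.4527, 0.2827, 0.0308])]
cap_center [(0.81, [0.4613, -0.2912, 0.0368]), (0.4, [0.5867, -0.0591, 0.0148])]
wheelhub_center [(0.78, [0.775, 0.0679, 0.0222])]
grommet_center [(0.58, [0.6117, 0.3364, 0.0066])]
extbar_center [(0.58, [0.3886, -0.0016, 0.0144])]
coil_center [(0.66, [0.6311, -0.3042, 0.0264])]
tin_center [(0.58, [0.6867, 0.2271, 0.0431])]
driver_center [(0.54, [0.4714, -0.4443, 0.0135])]
funnel []
carrier [(0.73, [0.6104, -0.4528, 0.1038]), (0.57, [0.5664, -0.0483, 0.0214])]
stud_foot [(0.72, [0.5718, -0.0509, 0.0186]), (0.58, [0.6043, -0.3, 0.0277])]
scraper_center [(0.98, [0.3196, 0.2673, 0.0263]), (0.75, [0.4339, 0.2949, 0.0306]), (0.69, [0.4194, 0.4025, 0.0124]), (0.58, [0.3807, -0.0001, 0.0137])]
cap_center [(0.73, [0.6056, -0.2991, 0.0255]), (0.55, [0.4476, -0.2855, 0.0405])]
[ 1.14090406 -1.03183769  0.96908716] [ 0.07598791 -0.52617498  0.87103357]
```

View pics/s1.png

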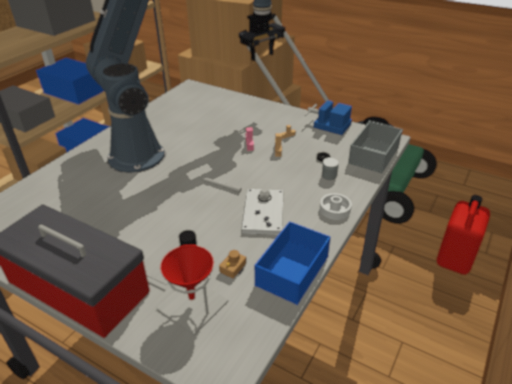

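View pics/s2.png

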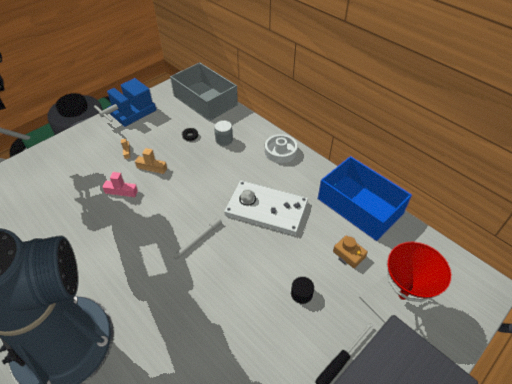

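The side view shows three T-shaped blocks: pink at (119,186), orange at (151,160) and a smaller orange one at (125,147). The larger orange one at (151,160) fits: it isn't pink and is the bigger of its colour. The plate is at (267,207), its stud at (247,198), chips at (273,210), (286,205) and (297,206), and the cap at (302,290). I'll enlarge a crop to confirm and fit the geometry.

Run:
```python
from h import *
P=np.load('P.npy'); im2,d2,T2,P2=shoot('side')
c=im2[125:235,85:315];cv2.imwrite('pics/c.png',cv2.resize(c,None,fx=3.4,fy=3.4,interpolation=3)[...,::-1])
def rect(P,c,r,z0,z1):
    q=P.reshape(-1,3);q=q[(np.linalg.norm(q[:,:2]-c,axis=1)<r)&(q[:,2]>z0)&(q[:,2]<z1)]
    rr=cv2.minAreaRect((q[:,:2]*1000).astype(np.float32));return len(q),np.round(np.array(rr[0])),np.round(rr[1]),round(rr[2],1),q.mean(0).round(4),q[:,2].max().round(4)
for n,Q in (('scene',P),('side',P2)):
    print(n)
    print('plate',rect(Q,(.565,-.05),.13,.015,.025))
    print('stud',rect(Q,(.575,-.0),.14,.035,.06))
    print('chips',rect(Q,(.565,-.08),.1,.0255,.033))
    print('scr grip',rect(Q,(.445,.29),.05,.04,.08)); print('scr blade',rect(Q,(.445,.29),.07,.008,.032))
    print('small',rect(Q,(.425,.405),.06,.008,.08)); print('pink',rect(Q,(.33,.267),.06,.008,.032))
    print('cap',rect(Q,(.455,-.288),.05,.03,.06))
```

```text
scene
plate (1338, array([562., -55.]), array([154., 211.]), 26.3, array([ 0.5843, -0.0602,  0.0185]), np.float64(0.0249))
stud (68, array([557.,  -4.]), array([29., 28.]), 30.2, array([ 0.5583, -0.0052,  0.0425]), np.float64(0.0505))
chips (43, array([593., -61.]), array([ 58., 139.]), 46.6, array([ 0.5853, -0.0557,  0.0284]), np.float64(0.0329))
scr grip (58, array([443., 298.]), array([22., 32.]), 29.4, array([0.4466, 0.2941, 0.0582]), np.float64(0.0728))
scr blade (74, array([455., 276.]), array([23., 49.]), 28.6, array([0.4586, 0.2709, 0.0216]), np.float64(0.0314))
small (88, array([429., 411.]), array([58., 26.]), 62.7, array([0.4308, 0.4071, 0.0237]), np.float64(0.0468))
pink (74, array([337., 268.]), array([26., 70.]), 36.6, array([0.3444, 0.2553, 0.0222]), np.float64(0.0303))
cap (190, array([ 460., -286.]), array([49., 53.]), 37.6, array([ 0.46  , -0.2874,  0.0363]), np.float64(0.0421))
side
plate (2400, array([559., -50.]), array([154., 212.]), 27.8, array([ 0.5731, -0.0535,  0.0195]), np.float64(0.0249))
stud (118, array([550.,   1.]), array([32., 33.]), 23.5, array([ 0.5483, -0.0017,  0.0436]), np.float64(0.0508))
chips (69, array([572., -61.]), array([ 37., 159.]), 41.2, array([ 0.5911, -0.0736,  0.0281]), np.float64(0.0326))
scr grip (118, array([440., 300.]), array([29., 22.]), 31.6, array([0.4385, 0.2961, 0.0594]), np.float64(0.0749))
scr blade (271, array([440., 300.]), array([31., 89.]), 28.0, array([0.438 , 0.2933, 0.0224]), np.float64(0.0318))
small (125, array([425., 411.]), array([64., 18.]), 58.6, array([0.4226, 0.4046, 0.0267]), np.float64(0.0518))
pink (317, array([325., 281.]), array([31., 91.]), 37.3, array([0.3236, 0.2738, 0.0225]), np.float64(0.032))
cap (399, array([ 456., -282.]), array([51., 50.]), 42.6, array([ 0.4549, -0.2833,  0.0384]), np.float64(0.0429))
```

View pics/c.png

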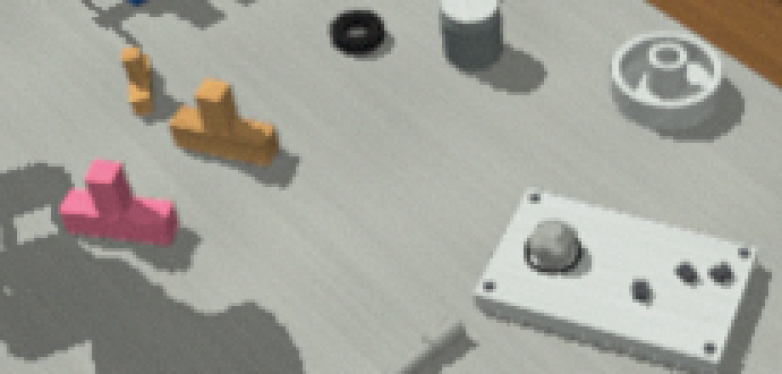

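The crop confirms it: the orange block in the middle, at about (225,125), is the larger of the orange pair, so it's the scraper. The plate's stud is at (552,245), with chips at (641,291), (686,271) and (721,272).

```bash
cat >> h.py <<'E'
def inc(x,y,z,yaw=None):
    "tool-axis shift in mm to world TCP target; roll to bring tool y to the world angle yaw (mod 180)"
    s=bot.read_state();R=np.array(s['tcp_rot']);a=np.degrees(np.arctan2(R[1,1],R[0,1]))
    d=R.T@(np.array([x,y,z])-s['position'])*1000
    out=[np.round(s['position'],4).tolist(),'y-ang',a.round(1),'shift',d.round(1).tolist(),'j',np.round(s['joint_positions'],0).tolist(),'F',np.round(s['force'],1).tolist(),'t',round(s['time_s'],2)]
    if yaw is not None:
        dd=(yaw-a+90)%180-90; out+=['roll', np.round(-np.radians(dd),3) if R[2,2]<0 else dd]
    print(*out)
E
python3 - <<'E'
from h import *
inc(.44,.30,.184,118)
print(np.round(bot.read_state()['tcp_rot'],3), bot.camera_model('wrist')['tool_from_camera'])
E
```

```text
[0.2071, 0.5897, 0.1839] y-ang 70.6 shift [-315.8, -196.1, -0.1] j [60.0, 30.0, 82.0, 0.0, 68.0, -10.0] F [-0.0, 0.0, -0.0] t 0.95 roll -0.827
[[-0.943  0.331 -0.   ]
 [ 0.331  0.943 -0.   ]
 [ 0.    -0.    -1.   ]] [[ 1.24019105e-03 -9.70245062e-01 -2.42121832e-01  6.56052122e-02]
 [ 9.99999206e-01  1.25726442e-03  8.39885582e-05  2.06065661e-04]
 [ 2.22921682e-04 -2.42121744e-01  9.70245851e-01 -2.01734144e-01]
 [ 0.00000000e+00  0.00000000e+00  0.00000000e+00  1.00000000e+00]]
```

>>> move_arm:
  increments:
    - {"xyz": [-31.6, -19.6, 0], "roll": 0, "grip": 100}
    - {"xyz": [-31.6, -19.6, 0], "roll": 0, "grip": 100}
    - {"xyz": [-31.6, -19.6, 0], "roll": 0, "grip": 100}
    - {"xyz": [-31.6, -19.6, 0], "roll": 0, "grip": 100}
    - {"xyz": [-31.6, -19.6, 0], "roll": 0, "grip": 100}

```text
time_s: 1.37
position: [0.3244, 0.4436, 0.1841]
tcp_rot: [[-0.944, 0.331, 0.0], [0.331, 0.944, 0.0], [-0.0, 0.0, -1.0]]
force: [0.0, -0.7, 0.1]
opening: 0.997
grasp_force: 0.0
```

>>> move_arm:
  increments:
    - {"xyz": [-31.6, -19.6, 0], "roll": 0, "grip": 100}
    - {"xyz": [-31.6, -19.6, 0], "roll": 0, "grip": 100}
    - {"xyz": [-31.6, -19.6, 0], "roll": 0, "grip": 100}
    - {"xyz": [-31.6, -19.6, 0], "roll": 0, "grip": 100}
    - {"xyz": [-31.6, -19.6, 0], "roll": 0, "grip": 100}

```text
time_s: 1.78
position: [0.4413, 0.2985, 0.1842]
tcp_rot: [[-0.943, 0.331, 0.0], [0.331, 0.943, 0.0], [-0.0, 0.0, -1.0]]
force: [1.3, 0.5, 0.0]
opening: 0.998
grasp_force: 0.0
```

>>> move_arm:
  increments:
    - {"xyz": [0, 0, 0], "roll": 0.124, "grip": 100}
    - {"xyz": [0, 0, 0], "roll": 0.124, "grip": 100}
    - {"xyz": [0, 0, 0], "roll": 0.124, "grip": 100}
    - {"xyz": [0, 0, 0], "roll": 0.124, "grip": 100}
    - {"xyz": [0, 0, 0], "roll": 0.124, "grip": 100}

```text
time_s: 2.2
position: [0.4405, 0.2998, 0.184]
tcp_rot: [[-0.57, 0.822, 0.0], [0.822, 0.57, 0.0], [-0.0, 0.0, -1.0]]
force: [-0.4, -0.1, -0.2]
opening: 0.998
grasp_force: 0.0
```

>>> move_arm:
  increments:
    - {"xyz": [0, 0, 0], "roll": 0.124, "grip": 100}
    - {"xyz": [0, 0, 0], "roll": 0, "grip": 100}
    - {"xyz": [0, 0, 0], "roll": 0, "grip": 100}

```text
time_s: 2.45
position: [0.4403, 0.3, 0.184]
tcp_rot: [[-0.473, 0.881, 0.0], [0.881, 0.473, 0.0], [-0.0, 0.0, -1.0]]
force: [-0.6, -0.1, 0.7]
opening: 0.997
grasp_force: 0.0
```

```bash
cat >> h.py <<'E'
def rect(P,c,r,z0,z1):
    q=P.reshape(-1,3);q=q[(np.linalg.norm(q[:,:2]-c,axis=1)<r)&(q[:,2]>z0)&(q[:,2]<z1)]
    if len(q)<5: return len(q)
    rr=cv2.minAreaRect((q[:,:2]*1000).astype(np.float32));return len(q),np.round(rr[0],1),np.round(rr[1],1),round(rr[2],1),'zmed',np.median(q[:,2]).round(4)
E
python3 - <<'E'
from h import *
im,d,T,P=shoot('wrist','w1.png')
print(spot('scraper_center','wrist',T))
for z in ((.06,.08),(.034,.05),(.022,.032),(.006,.02)): print(z,rect(P,(.44,.30),.06,*z))
inc(.44,.30,.1,28)
E
```

```text
[(0.87, [0.4274, 0.4109, 0.0202]), (0.55, [0.4405, 0.3071, 0.0309]), (0.55, [0.3328, 0.2895, 0.031])]
(0.06, 0.08) (461, array([443.3, 302. ]), array([22.8, 23.8]), 28.4, 'zmed', np.float64(0.0709))
(0.034, 0.05) (36, array([437.6, 311.6]), array([23.1,  1.7]), 32.4, 'zmed', np.float64(0.0419))
(0.022, 0.032) (917, array([443.6, 302.1]), array([26. , 89.5]), 30.2, 'zmed', np.float64(0.029))
(0.006, 0.02) 3
[0.4403, 0.3, 0.184] y-ang 28.2 shift [0.1, -0.3, 84.0] j [22.0, 23.0, 95.0, -0.0, 62.0, -6.0] F [0.3, -0.7, -0.3] t 2.55 roll 0.003
```

View pics/w1.png

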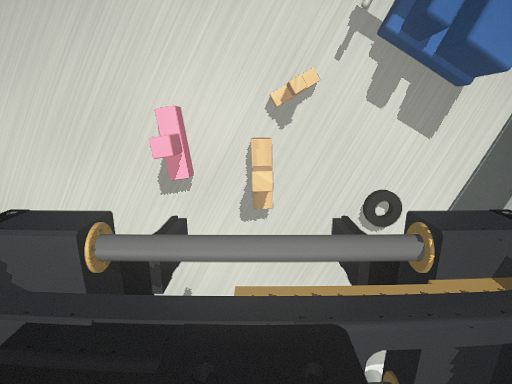

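The wrist view shows the larger orange scraper at (262,172), with the pink one at (170,142) and the small orange one at (295,88) both clear of the fingers. Going down to grip it.

>>> move_arm:
  increments:
    - {"xyz": [0.3, 3.6, 31], "roll": -0.015, "grip": 100}
    - {"xyz": [0, 0, 40], "roll": 0, "grip": 100}
    - {"xyz": [0, 0, 40], "roll": 0, "grip": 100}
    - {"xyz": [0, 0, 40], "roll": 0, "grip": 100}
    - {"xyz": [0, 0, 0], "roll": 0, "grip": 100}

```text
time_s: 2.97
position: [0.4371, 0.2992, 0.0249]
tcp_rot: [[-0.484, 0.875, -0.016], [0.875, 0.484, -0.007], [0.002, -0.018, -1.0]]
force: [-0.7, -0.9, -0.1]
opening: 0.996
grasp_force: 0.0
```

>>> move_arm:
  increments:
    - {"xyz": [0, 0, 0], "roll": 0, "grip": 20}
    - {"xyz": [0, 0, 0], "roll": 0, "grip": 10}
    - {"xyz": [0, 0, 0], "roll": 0, "grip": 5}
    - {"xyz": [0, 0, 0], "roll": 0, "grip": 0}
    - {"xyz": [0, 0, 0], "roll": 0, "grip": 0}

```text
time_s: 3.38
position: [0.445, 0.3028, 0.0357]
tcp_rot: [[-0.483, 0.876, 0.005], [0.876, 0.483, 0.002], [-0.001, 0.005, -1.0]]
force: [0.0, 0.0, -0.2]
opening: 0.708
grasp_force: 0.0
```

>>> move_arm:
  increments:
    - {"xyz": [0, 0, 0], "roll": 0, "grip": 0}
    - {"xyz": [0, 0, 0], "roll": 0, "grip": 0}
    - {"xyz": [0, 0, 0], "roll": 0, "grip": 0}
    - {"xyz": [0, 0, 0], "roll": 0, "grip": 0}
    - {"xyz": [0, 0, 0], "roll": 0, "grip": 0}

```text
time_s: 3.8
position: [0.4433, 0.302, 0.033]
tcp_rot: [[-0.483, 0.876, -0.0], [0.876, 0.483, -0.0], [0.0, -0.0, -1.0]]
force: [0.5, -0.7, -0.6]
opening: 0.324
grasp_force: 0.0
```

>>> move_arm:
  increments:
    - {"xyz": [0, 0, 0], "roll": 0, "grip": 0}
    - {"xyz": [0, 0, 0], "roll": 0, "grip": 0}
    - {"xyz": [0, 0, 0], "roll": 0, "grip": 0}
    - {"xyz": [0, 0, 0], "roll": 0, "grip": 0}

```text
time_s: 4.13
position: [0.4432, 0.302, 0.0328]
tcp_rot: [[-0.483, 0.876, -0.0], [0.876, 0.483, -0.0], [0.0, -0.0, -1.0]]
force: [-0.1, -0.1, -0.6]
opening: 0.046
grasp_force: 0.0
```

>>> move_arm:
  increments:
    - {"xyz": [0, 0, -15], "roll": 0, "grip": 0}
    - {"xyz": [0, 0, -30], "roll": 0, "grip": 0}
    - {"xyz": [0, 0, -30], "roll": 0, "grip": 0}
    - {"xyz": [0, 0, -30], "roll": 0, "grip": 0}
    - {"xyz": [0, 0, -20], "roll": 0, "grip": 0}

```text
time_s: 4.55
position: [0.4442, 0.3024, 0.1606]
tcp_rot: [[-0.483, 0.876, 0.003], [0.876, 0.483, 0.001], [-0.0, 0.003, -1.0]]
force: [0.0, 0.8, 1.3]
opening: 0.006
grasp_force: 0.0
```

Run:
```python
from h import *
inc(.51,-.02,.16,28)
inc(.60,-.09,.16,28)
```

```text
[0.4442, 0.3024, 0.1606] y-ang 28.9 shift [-314.1, -98.1, 0.3] j [22.0, 25.0, 96.0, 0.0, 58.0, -7.0] F [0.0, 0.8, 1.3] t 4.55 roll 0.015
[0.4442, 0.3024, 0.1606] y-ang 28.9 shift [-418.9, -53.1, 0.5] j [22.0, 25.0, 96.0, 0.0, 58.0, -7.0] F [0.0, 0.8, 1.3] t 4.55 roll 0.015
```

The fingers closed on nothing, so I'll look.

Run:
```python
from h import *
im,d,T,P=shoot('wrist','w2.png'); i2,d2,T2,P2=shoot('side')
print(spot('scraper_center','wrist',T),spot('scraper_center','side',T2))
for Q in (P,P2):
  for z in ((.06,.08),(.022,.032)): print(z,rect(Q,(.44,.30),.06,*z))
cv2.imwrite('pics/w2.png',np.hstack([cv2.resize(im,(400,300)),cv2.resize(i2[80:260,20:260],(400,300))])[...,::-1])
```

```text
[(0.98, [0.4423, 0.308, 0.0323]), (0.92, [0.4281, 0.4073, 0.0196]), (0.66, [0.336, 0.2896, 0.027])] [(0.97, [0.3219, 0.2717, 0.0276]), (0.7, [0.4206, 0.4043, 0.015]), (0.68, [0.437, 0.2958, 0.0315])]
(0.06, 0.08) (542, array([443.6, 301.9]), array([23.8, 24.2]), 31.3, 'zmed', np.float64(0.0708))
(0.022, 0.032) (1028, array([443.7, 301.7]), array([25.8, 90. ]), 30.1, 'zmed', np.float64(0.0291))
(0.06, 0.08) (66, array([440.4, 299.9]), array([24.4, 22. ]), 31.3, 'zmed', np.float64(0.068))
(0.022, 0.032) (163, array([439.6, 300. ]), array([29.5, 89.6]), 30.7, 'zmed', np.float64(0.0266))
```

View pics/w2.png

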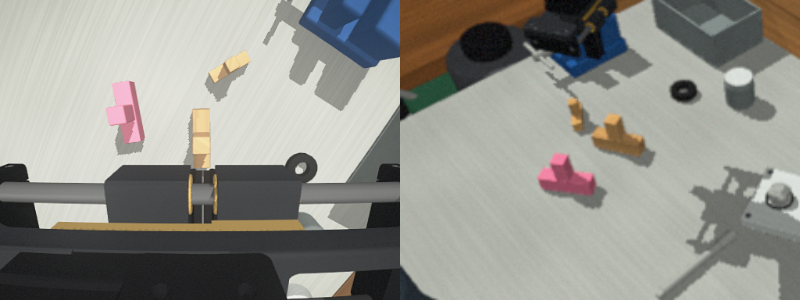

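Run:
```python
from h import *
im,d,T,P=shoot('wrist'); s=bot.read_state(); i2,d2,T2,P2=shoot('side'); i3,d3,T3,P3=shoot('scene')
K=np.array(bot.camera_model('wrist')['intrinsics']);print(K.round(0).tolist())
R=np.array(s['tcp_rot']);tp=np.array(s['position'])
L=(P-tp)@R
for r in range(200,300,12): print(r,[(c,round(float(d[r,c]),3),(L[r,c]*1000).round(0).tolist()) for c in (248,254,258,262,268)])
for n,Q in (('side',P2),('scene',P3)):
    l=((Q-tp)@R).reshape(-1,3)*1000
    q=l[(abs(l[:,0])<40)&(abs(l[:,1])<100)&(l[:,2]<60)&(l[:,2]>-120)]
    print(n,len(q)); 
    for z in range(-100,50,10):
        k=q[(q[:,2]>=z)&(q[:,2]<z+10)]
        if len(k): print(z,len(k),k.min(0).round(),k.max(0).round())
cv2.imwrite('pics/x.png',np.hstack([cv2.resize(im[170:310,190:330],(400,400)),cv2.resize(i2[0:140,0:140],(400,400))])[...,::-1])
```

```text
[[288.0, 0.0, 259.0], [0.0, 288.0, 192.0], [0.0, 0.0, 1.0]]
200 [(248, 0.373, [-34.0, -13.0, 157.0]), (254, 0.342, [-26.0, -5.0, 127.0]), (258, 0.344, [-26.0, 0.0, 129.0]), (262, 0.343, [-26.0, 5.0, 128.0]), (268, 0.343, [-26.0, 12.0, 128.0])]
212 [(248, 0.376, [-50.0, -13.0, 156.0]), (254, 0.348, [-42.0, -5.0, 130.0]), (258, 0.347, [-41.0, 0.0, 128.0]), (262, 0.347, [-41.0, 5.0, 128.0]), (268, 0.348, [-42.0, 12.0, 129.0])]
224 [(248, 0.157, [11.0, -5.0, -54.0]), (254, 0.16, [10.0, -2.0, -52.0]), (258, 0.16, [10.0, 0.0, -52.0]), (262, 0.161, [9.0, 2.0, -51.0]), (268, 0.161, [9.0, 6.0, -51.0])]
236 [(248, 0.084, [33.0, -3.0, -125.0]), (254, 0.083, [33.0, -1.0, -125.0]), (258, 0.083, [33.0, 0.0, -125.0]), (262, 0.083, [33.0, 1.0, -125.0]), (268, 0.083, [33.0, 3.0, -125.0])]
248 [(248, 0.08, [31.0, -2.0, -129.0]), (254, 0.081, [31.0, -1.0, -128.0]), (258, 0.08, [31.0, 0.0, -128.0]), (262, 0.08, [31.0, 1.0, -129.0]), (268, 0.081, [31.0, 3.0, -128.0])]
260 [(248, 0.082, [27.0, -3.0, -128.0]), (254, 0.0, [66.0, 0.0, -203.0]), (258, 0.082, [27.0, 0.0, -127.0]), (262, 0.083, [27.0, 1.0, -127
[... 463 characters left out ...]
]), (258, 0.068, [25.0, 0.0, -142.0]), (262, 0.067, [26.0, 1.0, -144.0]), (268, 0.068, [25.0, 3.0, -143.0])]
side 378
-100 5 [-10. -18. -94.] [  8. -10. -91.]
-90 22 [-11. -18. -90.] [  8.  12. -80.]
-80 37 [-12. -16. -79.] [  5.  12. -70.]
-70 33 [-12. -13. -70.] [ 11.   7. -61.]
-60 35 [-12. -12. -60.] [ 11.   9. -50.]
-50 38 [-12. -12. -50.] [ 13.   8. -40.]
-40 5 [-11. -10. -40.] [  5.   6. -38.]
scene 190
-100 12 [-23. -16. -97.] [ -5.  16. -90.]
-90 25 [-14. -16. -90.] [  7.  16. -80.]
-80 25 [-18. -12. -80.] [ -5.  13. -70.]
-70 15 [-19. -12. -69.] [ -6.   9. -60.]
-60 10 [-15.  -8. -58.] [ -2.   6. -51.]
-50 13 [-17.  -8. -50.] [  2.   6. -41.]
-40 9 [-17.  -8. -39.] [ -3.   7. -34.]
```

View pics/x.png

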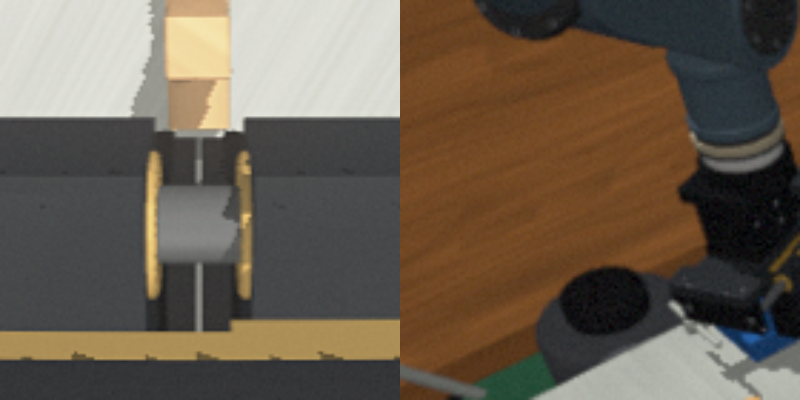

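The fingertips end about 37 mm behind the reported TCP: the closed-finger depth stops at tool z ≈ -36 in the side and scene views, and the wrist view agrees. That's why the fingers closed above the grip, so I'll go 37 mm deeper. Heights after each grasp will be relative to the table.

>>> move_arm:
  increments:
    - {"xyz": [0, 0, 20], "roll": 0, "grip": 100}
    - {"xyz": [0, 0, 20], "roll": 0, "grip": 100}
    - {"xyz": [0, 0, 0], "roll": 0, "grip": 100}
    - {"xyz": [0, 0, 0], "roll": 0, "grip": 100}
    - {"xyz": [0, 0, 0], "roll": 0, "grip": 100}

```text
time_s: 5.32
position: [0.4433, 0.302, 0.1178]
tcp_rot: [[-0.483, 0.876, -0.001], [0.876, 0.483, -0.0], [0.0, -0.001, -1.0]]
force: [-0.3, -0.1, 1.1]
opening: 0.303
grasp_force: 0.0
```

>>> move_arm:
  increments:
    - {"xyz": [0, 0, 0], "roll": 0, "grip": 100}
    - {"xyz": [0, 0, 0], "roll": 0, "grip": 100}
    - {"xyz": [0, 0, 0], "roll": 0, "grip": 100}
    - {"xyz": [0, 0, 20], "roll": 0, "grip": 100}
    - {"xyz": [0, 0, 20], "roll": 0, "grip": 100}

```text
time_s: 5.73
position: [0.4451, 0.3028, 0.0793]
tcp_rot: [[-0.483, 0.876, 0.005], [0.876, 0.483, 0.002], [-0.001, 0.005, -1.0]]
force: [-0.5, -0.2, -0.2]
opening: 0.677
grasp_force: 0.0
```

>>> move_arm:
  increments:
    - {"xyz": [0, 0, 20], "roll": 0, "grip": 100}
    - {"xyz": [0, 0, 20], "roll": 0, "grip": 100}
    - {"xyz": [0, 0, 15], "roll": 0, "grip": 100}
    - {"xyz": [0, 0, 10], "roll": 0, "grip": 100}
    - {"xyz": [0, 0, 5], "roll": 0, "grip": 100}

```text
time_s: 6.15
position: [0.4429, 0.3018, 0.007]
tcp_rot: [[-0.483, 0.876, -0.001], [0.876, 0.483, -0.0], [0.0, -0.001, -1.0]]
force: [0.3, -0.0, 0.0]
opening: 0.982
grasp_force: 0.0
```

>>> move_arm:
  increments:
    - {"xyz": [0, 0, 5], "roll": 0, "grip": 100}
    - {"xyz": [0, 0, 3], "roll": 0, "grip": 100}
    - {"xyz": [0, 0, 2], "roll": 0, "grip": 100}
    - {"xyz": [0, 0, 0], "roll": 0, "grip": 100}
    - {"xyz": [0, 0, 0], "roll": 0, "grip": 100}

```text
time_s: 6.57
position: [0.4437, 0.3022, -0.0016]
tcp_rot: [[-0.483, 0.876, 0.001], [0.876, 0.483, 0.0], [-0.0, 0.001, -1.0]]
force: [-0.1, 1.1, -0.7]
opening: 0.995
grasp_force: 0.0
```

No contact force and the arm moves freely below z = 0, as expected. Closing.

>>> move_arm:
  increments:
    - {"xyz": [0, 0, 0], "roll": 0, "grip": 0}
    - {"xyz": [0, 0, 0], "roll": 0, "grip": 0}
    - {"xyz": [0, 0, 0], "roll": 0, "grip": 0}
    - {"xyz": [0, 0, 0], "roll": 0, "grip": 0}
    - {"xyz": [0, 0, 0], "roll": 0, "grip": 0}

```text
time_s: 6.98
position: [0.4434, 0.302, -0.0019]
tcp_rot: [[-0.483, 0.876, 0.0], [0.876, 0.483, 0.0], [-0.0, 0.0, -1.0]]
force: [0.1, 0.1, 0.8]
opening: 0.708
grasp_force: 0.0
```

>>> move_arm:
  increments:
    - {"xyz": [0, 0, 0], "roll": 0, "grip": 0}
    - {"xyz": [0, 0, 0], "roll": 0, "grip": 0}
    - {"xyz": [0, 0, 0], "roll": 0, "grip": 0}
    - {"xyz": [0, 0, 0], "roll": 0, "grip": 0}
    - {"xyz": [0, 0, 0], "roll": 0, "grip": 0}

```text
time_s: 7.4
position: [0.4433, 0.302, -0.0021]
tcp_rot: [[-0.483, 0.876, -0.0], [0.876, 0.483, -0.0], [-0.0, -0.0, -1.0]]
force: [-0.6, 0.6, 0.0]
opening: 0.322
grasp_force: 0.0
```

>>> move_arm:
  increments:
    - {"xyz": [0, 0, 0], "roll": 0, "grip": 0}
    - {"xyz": [0, 0, 0], "roll": 0, "grip": 0}

```text
time_s: 7.57
position: [0.4432, 0.3019, -0.0021]
tcp_rot: [[-0.483, 0.876, -0.0], [0.876, 0.483, -0.0], [-0.0, -0.0, -1.0]]
force: [0.9, 0.5, -0.1]
opening: 0.272
grasp_force: 29.9
```

>>> move_arm:
  increments:
    - {"xyz": [0, 0, -10], "roll": 0, "grip": 0}
    - {"xyz": [0, 0, -25], "roll": 0, "grip": 0}
    - {"xyz": [0, 0, -30], "roll": 0, "grip": 0}
    - {"xyz": [0, 0, -30], "roll": 0, "grip": 0}
    - {"xyz": [0, 0, -15], "roll": 0, "grip": 0}

```text
time_s: 7.98
position: [0.4447, 0.3027, 0.1116]
tcp_rot: [[-0.483, 0.876, 0.004], [0.876, 0.483, 0.002], [-0.0, 0.005, -1.0]]
force: [-0.3, 0.4, -1.3]
opening: 0.274
grasp_force: 29.9
```

Run:
```python
from h import *
inc(.52,.02,.11,28)
```

```text
[0.4447, 0.3027, 0.1116] y-ang 28.9 shift [-283.9, -70.6, 1.4] j [22.0, 29.0, 99.0, 0.0, 52.0, -7.0] F [-0.3, 0.4, -1.3] t 7.98 roll 0.015
```

>>> move_arm:
  increments:
    - {"xyz": [-15, -1.6, -30], "roll": 0, "grip": 0}
    - {"xyz": [-30, -3.2, -30], "roll": 0, "grip": 0}
    - {"xyz": [-32, -3.4, -25], "roll": 0, "grip": 0}
    - {"xyz": [-34, -3.6, -7], "roll": 0, "grip": 0}
    - {"xyz": [-34, -3.6, 0], "roll": 0, "grip": 0}

```text
time_s: 8.4
position: [0.5016, 0.1673, 0.203]
tcp_rot: [[-0.484, 0.875, 0.007], [0.875, 0.484, 0.001], [-0.003, 0.006, -1.0]]
force: [0.5, -0.0, -1.9]
opening: 0.273
grasp_force: 29.9
```

>>> move_arm:
  increments:
    - {"xyz": [-36, -3.8, 0], "roll": 0, "grip": 0}
    - {"xyz": [-36, -3.8, 0], "roll": 0, "grip": 0}
    - {"xyz": [-36, -3.8, 0], "roll": 0, "grip": 0}
    - {"xyz": [-36, -3.8, 0], "roll": 0, "grip": 0}
    - {"xyz": [-36, -3.8, 0], "roll": 0, "grip": 0}

```text
time_s: 8.82
position: [0.5697, -0.0002, 0.1998]
tcp_rot: [[-0.483, 0.876, -0.0], [0.876, 0.483, 0.0], [0.0, -0.0, -1.0]]
force: [0.3, -0.2, -1.4]
opening: 0.27
grasp_force: 29.9
```

>>> move_arm:
  increments:
    - {"xyz": [-36, -3.8, 0], "roll": 0, "grip": 0}
    - {"xyz": [-36, -3.8, 0], "roll": 0, "grip": 0}
    - {"xyz": [-34, -3.6, 0], "roll": 0, "grip": 0}
    - {"xyz": [-30, -3.2, 0], "roll": 0, "grip": 0}
    - {"xyz": [-25, -2.6, 0], "roll": 0, "grip": 0}

```text
time_s: 9.23
position: [0.6329, -0.1503, 0.1996]
tcp_rot: [[-0.482, 0.876, -0.0], [0.876, 0.482, -0.0], [-0.0, -0.0, -1.0]]
force: [1.0, 0.8, -2.2]
opening: 0.27
grasp_force: 29.9
```

>>> move_arm:
  increments:
    - {"xyz": [-12, 0, 0], "roll": 0, "grip": 0}
    - {"xyz": [0, 0, 0], "roll": 0, "grip": 0}
    - {"xyz": [0, 0, 0], "roll": 0, "grip": 0}
    - {"xyz": [0, 0, 0], "roll": 0, "grip": 0}

```text
time_s: 9.57
position: [0.6374, -0.1563, 0.1991]
tcp_rot: [[-0.484, 0.875, -0.002], [0.875, 0.484, 0.002], [0.002, -0.001, -1.0]]
force: [0.4, 0.3, -2.9]
opening: 0.274
grasp_force: 29.9
```

Run:
```python
from h import *
im,d,T,P=shoot('wrist','w3.png'); np.save('P.npy',P); np.save('im.npy',im)
for l in ('stud_foot','chip0_center','carrier'): print(l,spot(l,'wrist',T,5))
c=(.58,-.05)
print('plate',rect(P,c,.13,.0165,.024)); print('stud',rect(P,(.553,-.001),.05,.035,.055)); print('top',rect(P,(.553,-.001),.05,.045,.055))
inc(.6,-.09,.1,28)
```

```text
stud_foot [(0.75, [0.7608, 0.0773, 0.0213]), (0.63, [0.4633, -0.2783, 0.036]), (0.6, [0.573, -0.0444, 0.0258])]
chip0_center [(0.65, [0.5707, -0.0784, 0.0273])]
carrier [(0.76, [0.577, -0.0475, 0.0232])]
plate (13223, array([581. , -52.4]), array([121. , 188.1]), 26.6, 'zmed', np.float64(0.0209))
stud (845, array([554. ,   1.7]), array([33.7, 34.1]), 25.6, 'zmed', np.float64(0.0451))
top (435, array([554. ,   1.9]), array([26.2, 27.6]), 22.3, 'zmed', np.float64(0.0486))
[0.6381, -0.1567, 0.1996] y-ang 29.0 shift [76.7, -1.1, 99.6] j [-24.0, 32.0, 76.0, 0.0, 72.0, -53.0] F [0.4, -0.9, -1.9] t 9.77 roll 0.017
```

View pics/w3.png

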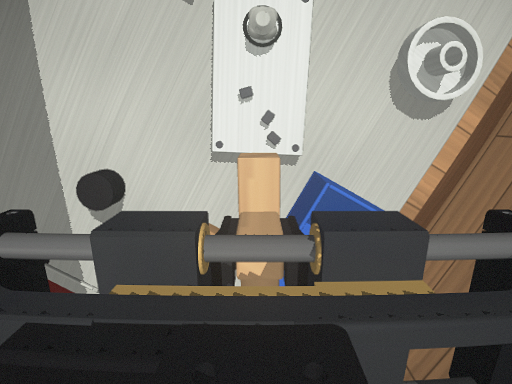

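The wrist view shows the stud at (262,25), chips at (246,93), (267,117) and (273,138), the scraper blade held at (259,190), the cap at (100,190) and the hub at (445,57).

```bash
cat >> h.py <<'E'
STUD=np.array([.554,.0018]); A=np.radians(26.6); CX=np.array([np.cos(A),np.sin(A)]); CY=np.array([-CX[1],CX[0]]); CC=STUD-.055*CY
def w(x,y): return CC+x/1000*CX+y/1000*CY
def carr(p): d=(np.asarray(p)[...,:2]-CC)*1000; return np.stack([d@CX,d@CY],-1)
E
python3 - <<'E'
from h import *
P=np.load('P.npy')
for c,r in ((246,93),(267,117),(273,138)):
    q=P[r-12:r+13,c-12:c+13].reshape(-1,3);q=q[(q[:,2]>.0255)&(q[:,2]<.035)];k=carr(q);print(k.min(0).round(),k.max(0).round(),len(q))
s=bot.read_state();print('tool in carrier',carr(s['position']).round(1))
for x,y in ((75,-50),(-90,-50)): print(w(x,y)); inc(*w(x,y),.04,26.6)
E
```

```text
[-25. -31.] [ -8. -16.] 135
[  3. -61.] [ 20. -43.] 122
[ 12. -87.] [ 29. -69.] 115
tool in carrier [   4.3 -124.4]
[ 0.66807627 -0.05850426]
[0.6381, -0.1567, 0.1996] y-ang 29.0 shift [71.3, 73.8, 159.6] j [-24.0, 32.0, 76.0, 0.0, 72.0, -53.0] F [0.4, -0.9, -1.9] t 9.77 roll 0.041
[ 0.52054082 -0.13238451]
[0.6381, -0.1567, 0.1996] y-ang 29.0 shift [78.1, -91.1, 159.6] j [-24.0, 32.0, 76.0, 0.0, 72.0, -53.0] F [0.4, -0.9, -1.9] t 9.77 roll 0.041
```

>>> move_arm:
  increments:
    - {"xyz": [0, 0, 0], "roll": 0.041, "grip": 0}
    - {"xyz": [20, 13, 20], "roll": 0, "grip": 0}
    - {"xyz": [27, 18, 30], "roll": 0, "grip": 0}
    - {"xyz": [20, 13, 30], "roll": 0, "grip": 0}
    - {"xyz": [7.4, 3.7, 20], "roll": 0, "grip": 0}

```text
time_s: 10.18
position: [0.6462, -0.0674, 0.0989]
tcp_rot: [[-0.449, 0.893, -0.003], [0.893, 0.449, 0.003], [0.004, -0.001, -1.0]]
force: [-1.0, -0.5, -1.8]
opening: 0.272
grasp_force: 29.9
```

>>> move_arm:
  increments:
    - {"xyz": [0, 0, 20], "roll": 0, "grip": 0}
    - {"xyz": [0, 0, 20], "roll": 0, "grip": 0}
    - {"xyz": [0, 0, 15], "roll": 0, "grip": 0}
    - {"xyz": [0, 0, 8], "roll": 0, "grip": 0}
    - {"xyz": [0, 0, 5], "roll": 0, "grip": 0}

```text
time_s: 10.6
position: [0.647, -0.0714, 0.032]
tcp_rot: [[-0.447, 0.894, -0.002], [0.894, 0.447, 0.001], [0.001, -0.001, -1.0]]
force: [-0.2, 0.1, -1.7]
opening: 0.275
grasp_force: 29.9
```

>>> move_arm:
  increments:
    - {"xyz": [0, 0, 3], "roll": 0, "grip": 0}
    - {"xyz": [0, 0, 0], "roll": 0, "grip": 0}
    - {"xyz": [0, 0, 0], "roll": 0, "grip": 0}
    - {"xyz": [0, 0, 0], "roll": 0, "grip": 0}

```text
time_s: 10.93
position: [0.6486, -0.0726, 0.0312]
tcp_rot: [[-0.447, 0.895, 0.002], [0.895, 0.447, -0.001], [-0.001, 0.002, -1.0]]
force: [-0.2, 0.3, -1.4]
opening: 0.276
grasp_force: 29.9
```

Run:
```python
from h import *
s=bot.read_state();print('tool in carrier',carr(s['position']).round(1)); inc(*w(-90,-50),.0187,26.6)
```

```text
tool in carrier [ 51.3 -53.9]
[0.6486, -0.0726, 0.0312] y-ang 26.5 shift [3.7, -141.3, 12.3] j [-16.0, 43.0, 84.0, 0.0, 52.0, -43.0] F [-0.2, 0.3, -1.4] t 10.93 roll -0.001
```

>>> move_arm:
  increments:
    - {"xyz": [3, 0, 5], "roll": 0, "grip": 0}
    - {"xyz": [0, 0, 3], "roll": 0, "grip": 0}
    - {"xyz": [0, 0, 2], "roll": 0, "grip": 0}
    - {"xyz": [0, 0, 0], "roll": 0, "grip": 0}
    - {"xyz": [0, 0, 0], "roll": 0, "grip": 0}

```text
time_s: 11.35
position: [0.6463, -0.0696, 0.0197]
tcp_rot: [[-0.447, 0.895, -0.001], [0.895, 0.447, 0.0], [0.0, -0.0, -1.0]]
force: [0.7, 0.4, -2.8]
opening: 0.273
grasp_force: 29.9
```

>>> move_arm:
  increments:
    - {"xyz": [0, 0, 0], "roll": 0, "grip": 0}
    - {"xyz": [0, 0, 0], "roll": 0, "grip": 0}
    - {"xyz": [0, 0, 0], "roll": 0, "grip": 0}

```text
time_s: 11.6
position: [0.6466, -0.0697, 0.0202]
tcp_rot: [[-0.447, 0.895, 0.0], [0.895, 0.447, -0.0], [-0.0, 0.0, -1.0]]
force: [-0.6, -0.4, -2.0]
opening: 0.27
grasp_force: 29.9
```

>>> move_arm:
  increments:
    - {"xyz": [0, -2, 1.3], "roll": 0, "grip": 0}
    - {"xyz": [0, -5, 0], "roll": 0, "grip": 0}
    - {"xyz": [0, -8, 0], "roll": 0, "grip": 0}
    - {"xyz": [0, -10, 0], "roll": 0, "grip": 0}
    - {"xyz": [0, -10, 0], "roll": 0, "grip": 0}

```text
time_s: 12.02
position: [0.6138, -0.0857, 0.0187]
tcp_rot: [[-0.447, 0.895, -0.001], [0.895, 0.447, 0.0], [0.0, -0.001, -1.0]]
force: [0.4, -0.9, -0.7]
opening: 0.268
grasp_force: 29.9
```

>>> move_arm:
  increments:
    - {"xyz": [0, -10, 0], "roll": 0, "grip": 0}
    - {"xyz": [0, -10, 0], "roll": 0, "grip": 0}
    - {"xyz": [0, -10, 0], "roll": 0, "grip": 0}
    - {"xyz": [0, -10, 0], "roll": 0, "grip": 0}
    - {"xyz": [0, -10, 0], "roll": 0, "grip": 0}

```text
time_s: 12.43
position: [0.5694, -0.1082, 0.0189]
tcp_rot: [[-0.446, 0.895, 0.0], [0.895, 0.446, -0.0], [-0.0, 0.0, -1.0]]
force: [-0.2, 0.1, -1.7]
opening: 0.27
grasp_force: 29.9
```

>>> move_arm:
  increments:
    - {"xyz": [0, -10, 0], "roll": 0, "grip": 0}
    - {"xyz": [0, -10, 0], "roll": 0, "grip": 0}
    - {"xyz": [0, -10, 0], "roll": 0, "grip": 0}
    - {"xyz": [0, -10, 0], "roll": 0, "grip": 0}
    - {"xyz": [0, -10, 0], "roll": 0, "grip": 0}

```text
time_s: 12.85
position: [0.5247, -0.1304, 0.0188]
tcp_rot: [[-0.447, 0.895, -0.0], [0.895, 0.447, -0.0], [-0.0, -0.0, -1.0]]
force: [0.3, 0.1, -1.3]
opening: 0.271
grasp_force: 29.9
```

>>> move_arm:
  increments:
    - {"xyz": [0, -7, 0], "roll": 0, "grip": 0}
    - {"xyz": [0, -5, 0], "roll": 0, "grip": 0}
    - {"xyz": [0, 0, 0], "roll": 0, "grip": 0}
    - {"xyz": [0, 0, 0], "roll": 0, "grip": 0}

```text
time_s: 13.18
position: [0.5151, -0.1355, 0.0188]
tcp_rot: [[-0.446, 0.895, 0.001], [0.895, 0.446, -0.0], [-0.0, 0.0, -1.0]]
force: [-0.3, -1.2, -1.8]
opening: 0.272
grasp_force: 29.9
```

Run:
```python
from h import *
im,d,T,P=shoot('scene'); i2,d2,T2,P2=shoot('side')
for n,Q in (('scene',P),('side',P2)):
    k=carr(Q.reshape(-1,3)); z=Q.reshape(-1,3)[:,2]
    m=(abs(k[:,0])<55)&(k[:,1]>-95)&(k[:,1]<0)&(z>.0255)&(z<.034); print(n,m.sum(),k[m].mean(0) if m.any() else '')
s=bot.read_state();print(carr(s['position']).round(1),np.round(s['force'],1))
cv2.imwrite('pics/y.png',np.hstack([cv2.resize(im[170:270,210:310],(400,400)),cv2.resize(i2[150:270,200:320],(400,400))])[...,::-1])
```

```text
scene 0 
side 0 
[-95.8 -50.5] [-0.   1.1 -2.2]
```

View pics/y.png

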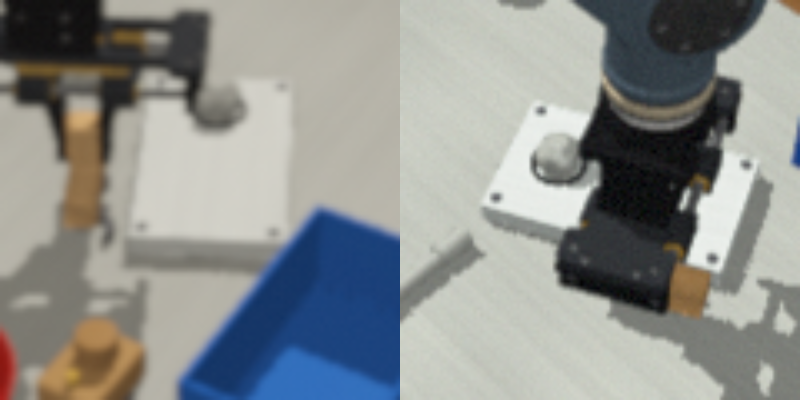

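The plate is clear: no points stand above it in either view, and the scene crop shows one chip on the cart at (105,235). I'll check that the spot for the scraper is free.

>>> move_arm:
  increments:
    - {"xyz": [0, 0, -10], "roll": 0, "grip": 0}
    - {"xyz": [0, -5, -20], "roll": 0, "grip": 0}
    - {"xyz": [0, -20, -20], "roll": 0, "grip": 0}
    - {"xyz": [0, -25, 0], "roll": 0, "grip": 0}
    - {"xyz": [0, -15, 0], "roll": 0, "grip": 0}

```text
time_s: 13.7
position: [0.4565, -0.1649, 0.0706]
tcp_rot: [[-0.448, 0.894, 0.002], [0.894, 0.448, -0.002], [-0.002, 0.001, -1.0]]
force: [-1.0, 0.1, -1.0]
opening: 0.274
grasp_force: 29.9
```

Run:
```python
from h import *
im,d,T,P=shoot('scene'); i2,d2,T2,P2=shoot('side')
c=w(-160,-50);print(c)
for n,Q in (('scene',P),('side',P2)):
    q=Q.reshape(-1,3); k=carr(q); z=q[:,2]
    m=(k[:,0]>-230)&(k[:,0]<-62)&(abs(k[:,1]+50)<110)&(z>.005)&(z<.045)
    kk=np.round(k[m]/15)*15; u,ct=np.unique(kk,axis=0,return_counts=True); print(n,[(a.tolist(),int(b)) for a,b in zip(u,ct) if b>3])
s=bot.read_state();print(carr(s['position']).round(1)); inc(*c,.0,26.6)
```

```text
[ 0.45795003 -0.16372765]
scene [([-225.0, -165.0], 4), ([-225.0, -150.0], 14), ([-225.0, -135.0], 8), ([-210.0, -165.0], 5), ([-210.0, -150.0], 18), ([-210.0, -135.0], 9), ([-195.0, -150.0], 17), ([-90.0, -60.0], 8), ([-90.0, -30.0], 5), ([-75.0, -90.0], 9)]
side [([-225.0, -165.0], 6), ([-225.0, -150.0], 31), ([-225.0, -135.0], 31), ([-210.0, -165.0], 6), ([-210.0, -150.0], 43), ([-210.0, -135.0], 33), ([-195.0, -165.0], 7), ([-195.0, -150.0], 31), ([-195.0, -135.0], 10), ([-90.0, -60.0], 9), ([-75.0, -90.0], 7), ([-75.0, -75.0], 15), ([-60.0, -90.0], 6), ([-60.0, -75.0], 5)]
[-162.9  -49.3]
[0.455, -0.1644, 0.0696] y-ang 26.4 shift [-0.7, 3.0, 69.6] j [-33.0, 30.0, 108.0, -0.0, 42.0, -60.0] F [0.1, -0.4, -0.5] t 13.8 roll -0.003
```

>>> move_arm:
  increments:
    - {"xyz": [20, 0, 15], "roll": 0, "grip": 0}
    - {"xyz": [0, 0, 20], "roll": 0, "grip": 0}
    - {"xyz": [0, 0, 15], "roll": 0, "grip": 0}
    - {"xyz": [0, 0, 10], "roll": 0, "grip": 0}
    - {"xyz": [0, 0, 6], "roll": 0, "grip": 0}

```text
time_s: 14.22
position: [0.4488, -0.1461, 0.0019]
tcp_rot: [[-0.447, 0.894, 0.0], [0.894, 0.447, 0.0], [0.0, 0.0, -1.0]]
force: [-0.2, 0.3, -1.4]
opening: 0.27
grasp_force: 29.9
```

>>> move_arm:
  increments:
    - {"xyz": [0, 0, 3], "roll": 0, "grip": 0}
    - {"xyz": [0, 0, 1], "roll": 0, "grip": 0}
    - {"xyz": [0, 0, 0], "roll": 0, "grip": 0}
    - {"xyz": [0, 0, 0], "roll": 0, "grip": 0}
    - {"xyz": [0, 0, 0], "roll": 0, "grip": 0}

```text
time_s: 14.63
position: [0.4483, -0.1467, -0.0007]
tcp_rot: [[-0.447, 0.895, 0.001], [0.895, 0.447, -0.001], [-0.001, 0.001, -1.0]]
force: [0.6, 0.1, -1.1]
opening: 0.274
grasp_force: 29.9
```

Down another 1.5 mm to touch, then release.

>>> move_arm:
  increments:
    - {"xyz": [0, 0, 1], "roll": 0, "grip": 0}
    - {"xyz": [0, 0, 0.6], "roll": 0, "grip": 0}
    - {"xyz": [0, 0, 0], "roll": 0, "grip": 0}
    - {"xyz": [0, 0, 0], "roll": 0, "grip": 0}

```text
time_s: 14.97
position: [0.4482, -0.1467, -0.0022]
tcp_rot: [[-0.447, 0.895, 0.001], [0.895, 0.447, -0.001], [-0.001, 0.001, -1.0]]
force: [-0.7, 0.0, 5.3]
opening: 0.27
grasp_force: 29.9
```

>>> move_arm:
  increments:
    - {"xyz": [0, 0, 0], "roll": 0, "grip": 100}
    - {"xyz": [0, 0, 0], "roll": 0, "grip": 100}
    - {"xyz": [0, 0, 0], "roll": 0, "grip": 100}
    - {"xyz": [0, 0, 0], "roll": 0, "grip": 100}
    - {"xyz": [0, 0, 0], "roll": 0, "grip": 100}

```text
time_s: 15.38
position: [0.4478, -0.1464, -0.003]
tcp_rot: [[-0.447, 0.895, -0.0], [0.895, 0.447, 0.0], [0.0, -0.0, -1.0]]
force: [0.0, -0.4, 0.3]
opening: 0.568
grasp_force: 0.0
```

>>> move_arm:
  increments:
    - {"xyz": [0, 0, -5], "roll": 0, "grip": 100}
    - {"xyz": [0, 0, -20], "roll": 0, "grip": 100}
    - {"xyz": [0, 0, -35], "roll": 0, "grip": 100}
    - {"xyz": [0, 0, -35], "roll": 0, "grip": 100}
    - {"xyz": [0, 0, -20], "roll": 0, "grip": 100}

```text
time_s: 15.8
position: [0.4488, -0.1469, 0.1152]
tcp_rot: [[-0.447, 0.895, 0.003], [0.895, 0.447, -0.002], [-0.003, 0.002, -1.0]]
force: [-0.1, -0.8, 0.3]
opening: 0.938
grasp_force: 0.0
```

Run:
```python
from h import *
im,d,T,P=shoot('side'); P=P
print('scr',rect(P,(.448,-.147),.06,.06,.08),'cap',rect(P,(.456,-.284),.05,.034,.045)); inc(.4585,-.285,.1,26.6)
inc(.4585+.05*CY[0]*-1,-.285-.05*CY[1],.1,26.6)
```

```text
scr (104, array([ 446.4, -147.5]), array([25.1, 22.8]), 26.2, 'zmed', np.float64(0.0689)) cap (379, array([ 455.8, -281.3]), array([50.9, 49.5]), 39.3, 'zmed', np.float64(0.0387))
[0.4508, -0.148, 0.1177] y-ang 26.6 shift [-125.8, -54.5, 18.5] j [-32.0, 25.0, 108.0, 0.0, 47.0, -58.0] F [1.3, -0.5, 1.5] t 15.85 roll -0.001
[0.4508, -0.148, 0.1177] y-ang 26.6 shift [-175.8, -54.4, 18.9] j [-32.0, 25.0, 108.0, 0.0, 47.0, -58.0] F [1.3, -0.5, 1.5] t 15.85 roll -0.001
```

>>> move_arm:
  increments:
    - {"xyz": [-22, -9, -10], "roll": 0, "grip": 100}
    - {"xyz": [-32, -14, -10], "roll": 0, "grip": 100}
    - {"xyz": [-32, -14, 0], "roll": 0, "grip": 100}
    - {"xyz": [-26, -11, 0], "roll": 0, "grip": 100}
    - {"xyz": [-14, -6, 0], "roll": 0, "grip": 100}

```text
time_s: 16.27
position: [0.4564, -0.287, 0.1325]
tcp_rot: [[-0.445, 0.896, 0.002], [0.896, 0.445, -0.003], [-0.003, 0.001, -1.0]]
force: [0.8, 0.0, 0.1]
opening: 1.002
grasp_force: 0.0
```

>>> move_arm:
  increments:
    - {"xyz": [0, 0, 0], "roll": 0, "grip": 100}
    - {"xyz": [0, 0, 0], "roll": 0, "grip": 100}
    - {"xyz": [0, 0, 0], "roll": 0, "grip": 100}
    - {"xyz": [0, 0, 0], "roll": 0, "grip": 100}

```text
time_s: 16.6
position: [0.4551, -0.281, 0.1317]
tcp_rot: [[-0.448, 0.894, -0.002], [0.894, 0.448, 0.002], [0.003, -0.001, -1.0]]
force: [-0.5, 0.3, 0.6]
opening: 1.001
grasp_force: 0.0
```

Run:
```python
from h import *
im,d,T,P=shoot('wrist')
print(spot('cap_center','wrist',T))
q=P.reshape(-1,3);q=q[(np.linalg.norm(q[:,:2]-(.458,-.284),axis=1)<.04)&(abs(q[:,2]-.038)<.004)]
c,r=cv2.minEnclosingCircle((q[:,:2]*1000).astype(np.float32));print(c,r,len(q),np.median(q[:,2]))
inc(c[0]/1000,c[1]/1000,0,26.6)
cv2.imwrite('pics/w5.png',im[...,::-1])
```

```text
[(0.77, [0.46, -0.2814, 0.0402])]
(457.6443176269531, -282.8951721191406) 25.966232299804688 1827 0.039011003158881785
[0.4555, -0.2815, 0.132] y-ang 26.6 shift [-2.4, 1.3, 132.0] j [-44.0, 27.0, 98.0, 0.0, 55.0, -70.0] F [0.3, -0.1, -0.2] t 16.7 roll 0.0
```

View pics/w5.png

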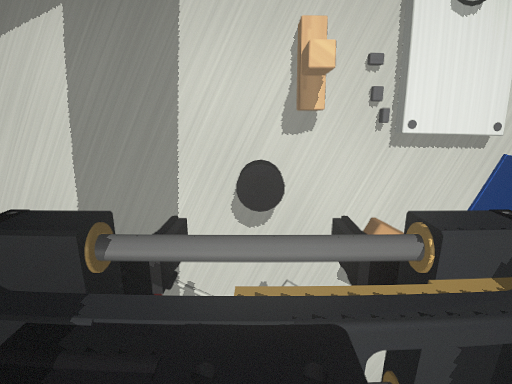

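The wrist view shows the cap at (260,186), the scraper standing at (313,62), and the three chips on the cart at (376,58), (377,93) and (384,115), beside the clean plate.

>>> move_arm:
  increments:
    - {"xyz": [-2.4, 1.3, 20], "roll": 0, "grip": 100}
    - {"xyz": [0, 0, 30], "roll": 0, "grip": 100}
    - {"xyz": [0, 0, 30], "roll": 0, "grip": 100}
    - {"xyz": [0, 0, 25], "roll": 0, "grip": 100}
    - {"xyz": [0, 0, 20], "roll": 0, "grip": 100}

```text
time_s: 17.12
position: [0.4575, -0.2832, 0.0055]
tcp_rot: [[-0.448, 0.894, -0.001], [0.894, 0.448, 0.001], [0.002, -0.001, -1.0]]
force: [0.1, 0.5, 0.9]
opening: 0.997
grasp_force: 0.0
```

>>> move_arm:
  increments:
    - {"xyz": [0, 0, 15], "roll": 0, "grip": 100}
    - {"xyz": [0, 0, 10], "roll": 0, "grip": 100}
    - {"xyz": [0, 0, 7], "roll": 0, "grip": 100}
    - {"xyz": [0, 0, 0], "roll": 0, "grip": 100}
    - {"xyz": [0, 0, 0], "roll": 0, "grip": 100}

```text
time_s: 17.53
position: [0.4583, -0.2848, -0.0246]
tcp_rot: [[-0.447, 0.895, 0.0], [0.895, 0.447, -0.0], [-0.0, 0.0, -1.0]]
force: [0.5, -0.3, 0.1]
opening: 1.003
grasp_force: 0.0
```

>>> move_arm:
  increments:
    - {"xyz": [0, 0, 0], "roll": 0, "grip": 0}
    - {"xyz": [0, 0, 0], "roll": 0, "grip": 0}
    - {"xyz": [0, 0, 0], "roll": 0, "grip": 0}
    - {"xyz": [0, 0, 0], "roll": 0, "grip": 0}
    - {"xyz": [0, 0, 0], "roll": 0, "grip": 0}

```text
time_s: 17.95
position: [0.4582, -0.2851, -0.0244]
tcp_rot: [[-0.447, 0.895, 0.001], [0.895, 0.447, -0.001], [-0.001, 0.0, -1.0]]
force: [-1.1, -0.1, 1.0]
opening: 0.705
grasp_force: 0.0
```

>>> move_arm:
  increments:
    - {"xyz": [0, 0, 0], "roll": 0, "grip": 0}
    - {"xyz": [0, 0, 0], "roll": 0, "grip": 0}
    - {"xyz": [0, 0, 0], "roll": 0, "grip": 0}
    - {"xyz": [0, 0, 0], "roll": 0, "grip": 0}

```text
time_s: 18.28
position: [0.4581, -0.2849, -0.0247]
tcp_rot: [[-0.447, 0.895, 0.0], [0.895, 0.447, -0.0], [-0.0, 0.0, -1.0]]
force: [0.2, -0.2, 2.5]
opening: 0.582
grasp_force: 30.0
```

>>> move_arm:
  increments:
    - {"xyz": [0, 0, -10], "roll": 0, "grip": 0}
    - {"xyz": [0, 0, -30], "roll": 0, "grip": 0}
    - {"xyz": [0, 0, -40], "roll": 0, "grip": 0}
    - {"xyz": [5, 7, -40], "roll": 0, "grip": 0}
    - {"xyz": [13, 17, -40], "roll": 0, "grip": 0}

```text
time_s: 18.7
position: [0.4704, -0.2611, 0.1343]
tcp_rot: [[-0.444, 0.896, 0.001], [0.896, 0.444, -0.001], [-0.002, -0.0, -1.0]]
force: [1.2, -1.5, -0.8]
opening: 0.588
grasp_force: 30.0
```

>>> move_arm:
  increments:
    - {"xyz": [20, 26, -20], "roll": 0, "grip": 0}
    - {"xyz": [20, 26, 0], "roll": 0, "grip": 0}
    - {"xyz": [20, 26, 0], "roll": 0, "grip": 0}
    - {"xyz": [20, 26, 0], "roll": 0, "grip": 0}
    - {"xyz": [20, 26, 0], "roll": 0, "grip": 0}

```text
time_s: 19.12
position: [0.5425, -0.1105, 0.1528]
tcp_rot: [[-0.446, 0.895, 0.0], [0.895, 0.446, -0.0], [-0.0, 0.0, -1.0]]
force: [0.3, -1.5, -0.5]
opening: 0.583
grasp_force: 30.0
```

>>> move_arm:
  increments:
    - {"xyz": [20, 26, 0], "roll": 0, "grip": 0}
    - {"xyz": [15, 18, 0], "roll": 0, "grip": 0}
    - {"xyz": [10, 12, 0], "roll": 0, "grip": 0}
    - {"xyz": [0, 0, 0], "roll": 0, "grip": 0}
    - {"xyz": [0, 0, 0], "roll": 0, "grip": 0}

```text
time_s: 19.53
position: [0.572, -0.0461, 0.1521]
tcp_rot: [[-0.449, 0.894, -0.0], [0.894, 0.449, -0.0], [-0.0, -0.001, -1.0]]
force: [0.5, 0.4, -1.4]
opening: 0.588
grasp_force: 30.0
```

>>> move_arm:
  increments:
    - {"xyz": [0, 0, 0], "roll": 0, "grip": 0}
    - {"xyz": [0, 0, 0], "roll": 0, "grip": 0}
    - {"xyz": [0, 0, 0], "roll": 0, "grip": 0}

```text
time_s: 19.78
position: [0.5719, -0.0479, 0.1519]
tcp_rot: [[-0.445, 0.895, -0.0], [0.895, 0.445, -0.0], [0.0, -0.0, -1.0]]
force: [0.4, 0.5, -0.7]
opening: 0.586
grasp_force: 30.0
```

Run:
```python
from h import *
im,d,T,P=shoot('wrist')
q0=P.reshape(-1,3)
for lo,hi in ((.03,.04),(.03,.052),(.0455,.0525)):
    q=q0[(np.linalg.norm(q0[:,:2]-(.554,.0018),axis=1)<.03)&(q0[:,2]>lo)&(q0[:,2]<hi)]
    if len(q)>5:
        c,r=cv2.minEnclosingCircle((q[:,:2]*1000).astype(np.float32));print(lo,hi,np.round(c,1),round(r,1),len(q),q.mean(0).round(4),np.percentile(q[:,2],95).round(4))
print('plate',rect(P,(.58,-.05),.13,.0165,.024))
s=bot.read_state();R=np.array(s['tcp_rot']);L=((P-s['position'])@R*1000).reshape(-1,3)
m=(L[:,2]<-40)&(L[:,2]>-75)&(abs(L[:,1])<26)&(L[:,0]>-30)&(L[:,0]<35);k=L[m];print('cap in tool',len(k),k.min(0).round(1) if len(k) else '',k.max(0).round(1) if len(k) else '')
inc(.554,.0018,.06,26.6)
cv2.imwrite('pics/w6.png',im[...,::-1])
```

```text
0.03 0.04 [554.    2.8] 20.2 114 [0.5518 0.0057 0.0382] 0.0399
0.03 0.052 [554.    2.8] 20.2 916 [0.5537 0.0031 0.0453] 0.0504
0.0455 0.0525 [553.6   3. ] 14.1 469 [0.5541 0.0026 0.0485] 0.0507
plate (9745, array([567.4, -24.1]), array([120.5, 148.3]), 26.6, 'zmed', np.float64(0.021))
cap in tool 4988 [-21.2 -26.  -74.6] [ 28.4  26.  -40.1]
[0.572, -0.0478, 0.1519] y-ang 26.4 shift [52.4, 6.0, 91.9] j [-16.0, 29.0, 91.0, -0.0, 60.0, -42.0] F [0.3, -0.6, -0.6] t 19.83 roll -0.003
```

View pics/w6.png

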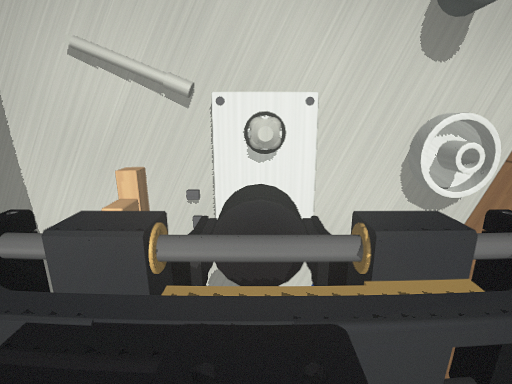

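The wrist view shows the stud at (265,131), the held cap at (260,230) and the plate clean. Aligning over the stud.

>>> move_arm:
  increments:
    - {"xyz": [14, 2, 15], "roll": 0, "grip": 0}
    - {"xyz": [18, 2.2, 25], "roll": 0, "grip": 0}
    - {"xyz": [13, 1.6, 25], "roll": 0, "grip": 0}
    - {"xyz": [6.1, 0.6, 20], "roll": 0, "grip": 0}
    - {"xyz": [0, 0, 15], "roll": 0, "grip": 0}

```text
time_s: 20.25
position: [0.553, 0.0027, 0.0502]
tcp_rot: [[-0.447, 0.895, -0.004], [0.895, 0.447, 0.001], [0.002, -0.003, -1.0]]
force: [-1.0, 0.7, -0.5]
opening: 0.587
grasp_force: 30.0
```

>>> move_arm:
  increments:
    - {"xyz": [0, 0, 8], "roll": 0, "grip": 0}
    - {"xyz": [0, 0, 4], "roll": 0, "grip": 0}
    - {"xyz": [0, 0, 0], "roll": 0, "grip": 0}
    - {"xyz": [0, 0, 0], "roll": 0, "grip": 0}
    - {"xyz": [0, 0, 0], "roll": 0, "grip": 0}

```text
time_s: 20.67
position: [0.5563, 0.0012, 0.0408]
tcp_rot: [[-0.446, 0.895, 0.002], [0.895, 0.446, -0.0], [-0.001, 0.002, -1.0]]
force: [-0.1, -0.5, -0.4]
opening: 0.584
grasp_force: 30.0
```

>>> move_arm:
  increments:
    - {"xyz": [0, 0, 0], "roll": 0, "grip": 0}
    - {"xyz": [0, 0, 0], "roll": 0, "grip": 0}
    - {"xyz": [0, 0, 0], "roll": 0, "grip": 0}

```text
time_s: 20.92
position: [0.5557, 0.0017, 0.0405]
tcp_rot: [[-0.447, 0.895, 0.001], [0.895, 0.447, -0.0], [-0.001, 0.001, -1.0]]
force: [-1.0, -0.7, -0.3]
opening: 0.583
grasp_force: 30.0
```

Run:
```python
from h import *
inc(.5549,.0008,.02,26.6)
```

```text
[0.5557, 0.0017, 0.0405] y-ang 26.5 shift [-0.4, -1.1, 20.5] j [-11.0, 37.0, 99.0, -0.0, 44.0, -38.0] F [-1.0, -0.7, -0.3] t 20.92 roll -0.001
```

>>> move_arm:
  increments:
    - {"xyz": [-0.4, -0.8, 5], "roll": 0, "grip": 0}
    - {"xyz": [0, 0, 6], "roll": 0, "grip": 0}
    - {"xyz": [0, 0, 5], "roll": 0, "grip": 0}
    - {"xyz": [0, 0, 4], "roll": 0, "grip": 0}
    - {"xyz": [0, 0, 2], "roll": 0, "grip": 0}

```text
time_s: 21.33
position: [0.554, 0.0012, 0.0168]
tcp_rot: [[-0.447, 0.895, -0.002], [0.895, 0.447, 0.0], [0.001, -0.001, -1.0]]
force: [-0.5, 0.2, 0.1]
opening: 0.586
grasp_force: 30.0
```

>>> move_arm:
  increments:
    - {"xyz": [0, 0, 0], "roll": 0, "grip": 0}
    - {"xyz": [0, 0, 1], "roll": 0, "grip": 0}
    - {"xyz": [0, 0, 1], "roll": 0, "grip": 0}
    - {"xyz": [0, 0, 1], "roll": 0, "grip": 0}
    - {"xyz": [0, 0, 1], "roll": 0, "grip": 0}

```text
time_s: 21.75
position: [0.5547, 0.0008, 0.0143]
tcp_rot: [[-0.447, 0.895, 0.0], [0.895, 0.447, -0.001], [-0.001, -0.0, -1.0]]
force: [-1.4, -1.2, 7.5]
opening: 0.582
grasp_force: 30.0
```

>>> move_arm:
  increments:
    - {"xyz": [0, 0, 1], "roll": 0, "grip": 0}
    - {"xyz": [0, 0, 1], "roll": 0, "grip": 0}
    - {"xyz": [0, 0, 1], "roll": 0, "grip": 0}
    - {"xyz": [0, 0, 1], "roll": 0, "grip": 0}
    - {"xyz": [0, 0, 0], "roll": 0, "grip": 0}

```text
time_s: 22.17
position: [0.5555, 0.0005, 0.0119]
tcp_rot: [[-0.447, 0.895, 0.002], [0.895, 0.447, -0.001], [-0.002, 0.001, -1.0]]
force: [-1.4, -1.3, 10.3]
opening: 0.585
grasp_force: 30.0
```

>>> move_arm:
  increments:
    - {"xyz": [0, 0, 1], "roll": 0, "grip": 0}
    - {"xyz": [0, 0, 1], "roll": 0, "grip": 0}
    - {"xyz": [0, 0, 1], "roll": 0, "grip": 0}
    - {"xyz": [0, 0, 0], "roll": 0, "grip": 0}

```text
time_s: 22.5
position: [0.5551, 0.0006, 0.008]
tcp_rot: [[-0.447, 0.895, 0.001], [0.895, 0.447, -0.001], [-0.001, 0.001, -1.0]]
force: [-0.7, -1.7, 3.7]
opening: 0.587
grasp_force: 30.0
```

Force dropped with the rim about 12 to 13 mm up, which is the click. Continuing down.

>>> move_arm:
  increments:
    - {"xyz": [0, 0, 2], "roll": 0, "grip": 0}
    - {"xyz": [0, 0, 2], "roll": 0, "grip": 0}
    - {"xyz": [0, 0, 2], "roll": 0, "grip": 0}
    - {"xyz": [0, 0, 2], "roll": 0, "grip": 0}
    - {"xyz": [0, 0, 0], "roll": 0, "grip": 0}

```text
time_s: 22.92
position: [0.5545, 0.0011, -0.002]
tcp_rot: [[-0.446, 0.895, -0.001], [0.895, 0.446, 0.0], [0.001, -0.001, -1.0]]
force: [0.1, -2.6, -2.3]
opening: 0.586
grasp_force: 30.0
```

>>> move_arm:
  increments:
    - {"xyz": [0, 0, 1], "roll": 0, "grip": 0}
    - {"xyz": [0, 0, 1], "roll": 0, "grip": 0}
    - {"xyz": [0, 0, 1], "roll": 0, "grip": 0}
    - {"xyz": [0, 0, 1], "roll": 0, "grip": 0}
    - {"xyz": [0, 0, 0], "roll": 0, "grip": 0}

```text
time_s: 23.33
position: [0.5545, 0.0011, -0.0044]
tcp_rot: [[-0.447, 0.895, -0.0], [0.895, 0.447, -0.0], [0.0, -0.0, -1.0]]
force: [-2.3, -1.2, 7.4]
opening: 0.588
grasp_force: 30.0
```

>>> move_arm:
  increments:
    - {"xyz": [0, 0, 1], "roll": 0, "grip": 0}
    - {"xyz": [0, 0, 1], "roll": 0, "grip": 0}
    - {"xyz": [0, 0, 0], "roll": 0, "grip": 0}
    - {"xyz": [0, 0, 0], "roll": 0, "grip": 0}

```text
time_s: 23.67
position: [0.5546, 0.0011, -0.0048]
tcp_rot: [[-0.447, 0.895, 0.0], [0.895, 0.447, -0.0], [-0.0, 0.0, -1.0]]
force: [-5.2, -1.7, 17.4]
opening: 0.583
grasp_force: 30.0
```

>>> move_arm:
  increments:
    - {"xyz": [0, 0, 0], "roll": 0, "grip": 0}
    - {"xyz": [0, 0, 0], "roll": 0, "grip": 0}
    - {"xyz": [0, 0, 0], "roll": 0, "grip": 0}
    - {"xyz": [0, 0, 0], "roll": 0, "grip": 0}
    - {"xyz": [0, 0, 0], "roll": 0, "grip": 0}

```text
time_s: 24.08
position: [0.5546, 0.0011, -0.0048]
tcp_rot: [[-0.447, 0.895, 0.0], [0.895, 0.447, -0.0], [-0.0, 0.0, -1.0]]
force: [-5.1, -0.8, 17.2]
opening: 0.583
grasp_force: 30.0
```

Run:
```python
from h import *
im,d,T,P=shoot('wrist'); s=bot.read_state()
q=P.reshape(-1,3);m=(np.linalg.norm(q[:,:2]-(.5539,.0028),axis=1)<.022)&(q[:,2]<.07)&(q[:,2]>.05)
print(m.sum(),np.median(q[m,2]) if m.any() else '', np.round(s['position'],4),np.round(s['force'],1),s['grasp_force'])
i2,d2,T2,P2=shoot('side');print('scr',rect(P2,(.448,-.147),.06,.06,.08))
```

```text
2831 0.059047250534321694 [ 0.5546  0.0011 -0.0048] [-4.6 -1.4 17.5] 30.001840589102358
scr (111, array([ 445.9, -147.3]), array([25.7, 24.2]), 27.1, 'zmed', np.float64(0.0689))
```

```bash
python3 -c "
from rig import bot
print(bot.hand_in())"
```

```text
the job is handed in; nothing more can be done
None
```

The job is handed in at about 24 s of the 72 s allowed: the three chips are on the cart, the scraper stands clear of the plate, and the cap clicked on and is held flush with about 17 N.

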